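# Slide a gift tag under the stamping press and stamp it

## Robot

A 6-joint arm with a two-finger parallel gripper is mounted at the origin on a cart in front of the work surface, level with it; the furniture and walls round the work are solid. World frame = base frame: x ahead of the robot, y to its left, z up, the work surface at z = 0. Lengths are in m, angles in degrees, forces in N, time in s.
With the tool pointing down it reaches from about 0.4 to 0.825 m from the base axis. Payload 7 kg.
Tool frame: the origin (TCP) lies midway between the tips of the shut fingers; the grasp point (between the pads) lies 19 mm behind it (grip_depth is the distance from the TCP to the grasp point, in m); z points along the fingers, y is the direction in which the jaws open and shut (so a half turn about z gives the same grasp; the last joint's range is limited). The gripper opens to 88 mm and grips with 3 to 60 N. Pads are 19 mm wide; open, the fingers measure 130 mm over their backs; the gripper's body (78 mm by 193 mm) begins 47 mm behind the grasp point.
Start: joints at [80.048, 20.546, 0.682, 0, -70.136, -16.507], TCP at [0.301, 0.604, 0.227] pointing down, gripper open.
Joint ranges: [-176.03, 176.03], [-82.01, 121.73], [-58.28, 71.71], [-173.87, 95.51], [-174.79, -0.11], [-173.66, 173.66]. Speed limits (degrees/s): [136.94, 136.94, 172.46, 180, 180, 180].

## Interface

Orientations are given as [roll, pitch, yaw] about the fixed x, y, z axes, in that order (R = Rz(yaw) Ry(pitch) Rx(roll)).
In Python, from plant import * gives the robot as it stands.
- The arm moves only by the shell command python3 -m inch 'ROWS'. ROWS is JSON, a list of rows, each an object of numbers: "ax", "ay", "az": the turn, a rotation vector about the tool's x, y, z in degrees; "dx", "dy", "dz": the shift along the tool's x, y, z in mm; "fingers": the finger opening in mm, from 0 to 87.6. In form: [{"ax": .., "ay": .., "az": .., "dx": .., "dy": .., "dz": .., "fingers": ..}, ...]. A call has 1 to 8 rows; each row is the pose to reach, as a shift and turn from the pose commanded when the call began, along the tool's axes at that moment; what a row does not reach only later rows make up. A row lasts 1/8 s, in which the tool goes at most 62.5 mm and 10.7 degrees, less where a joint would pass 70% of its speed; a pose out of reach is approached as far as the arm can. A call with a gripper value outside its range is refused whole. The fingers move at their own pace and stop on an object; the grip force is fixed at half the most. Time passes only in rows, so rows that repeat a pose let the fingers close. It gives the time, the measured TCP pose, the force and the opening at its end, in the units of the state.
- get_obs(): the state, without advancing time (a new reading comes with each control period).
- snapshot(name): name is "side" or "top" or "wrist"; returns a dict with "image" (420x560x3 uint8, red, green, blue), "fx", "fy", "cx", "cy" (pixels), "rvec" (rotation vector, rad) and "tvec" (3), from world to camera coordinates, as OpenCV has them. Camera axes: x right, y down, z forward; pixel columns grow to the right and rows downward; lengths in m; the calibration is good to about 2 mm. A picture is of the moment at which its call begins. There is no depth.
- close_job(): hands the job in, once; it reports no verdict.
Trained networks look in the newest picture that a camera, given by its name, has taken for a name from the list of things; names that differ only in an ending like _2 or _b are one class to them, and where a whole thing is asked for, a point or a joint stands for the part that bears it (a point fixed in the world has none). Each returns a list of dicts, best first, with "score" (0 to 1); they miss things now and then, are a little off and sometimes report something else, mostly with a low value. They report only what shows in the picture. A call takes as long as a camera call.
- search_frame(target, camera): "bbox" ([centre column, centre row, width, height] in pixels, round what is visible of it).
- trace(target, camera): "mask" (420x560 bool, what is visible of it) and "bbox" ([centre column, centre row, width, height] in pixels, round what is visible of it).
- landmark_of(target, camera): "position" ([column, row] in pixels: a listed point, or the origin of a listed thing).
The state is a dict: "clock": time; "joint_pos": joint angles; "qvel": joint speeds; "tau": joint torques, N m; "tool_pos": TCP position; "orientation": TCP orientation; "force": force on the tool from outside, world axes, zero at the start; "moment": the same for the moment, N m; "opening": finger opening in m.
Only numpy, scipy, OpenCV 4.12 (cv2) and the standard library are available. Lean on these libraries where they do the work, as an engineer would, in place of code of your own. Each camera call takes 0.05 s, during which the arm holds its last target.

## Task

Stamp the wooden gift tag on the hand press: push the slide that carries it along its rails and under the ram until it sits right against the back gauge and the gauge's spring catch has clicked into the slide, gently, without ramming the gauge. Only then pull the press lever all the way down, bring it back up and let go. Leave the slide caught at the gauge, and do not disturb the two candle tins and the soap beside the press.

Things in the scene. Friction and masses are not known exactly. Their poses are not given: they have to be found in the camera images.
- press: Hand stamping press fixed on the table: plywood board 150 x 490 x 12 mm with a grey gantry. Origin on the table plane under the vertical ram axis; z up, +y the way the slide is pushed in, -x the side the lever points to. Board: x +-75, y -350 to +140 mm. Gantry: columns at x +-62, y +-25 (feet +-36), crosshead 76 to 102 mm high, cheeks up to 158 mm.
- rail_mouth (a point): Midway between the aluminium guide rails, on the board's top, where their parallel part begins: x 0, y -55 mm in the press frame, 12 mm above the table; axes as the press. Rails: inner faces at x +-41.2 mm, tops 23 mm above the table. Flared lead-ins ahead of them widen to about x +-52 mm at y -88 (press frame).
- slide_grip (a point): Centre of the upright dark wooden grip (44 mm in x, 12 mm thick in y, 36 mm high) on the loose slide, 28 mm above the slide's underside, 40 mm above the table. Axes: y from grip to tag, z up. Top of the plate 18 mm below this point. The slide starts on the board, askew, before the lead-ins; pushing it takes 2 to 5 N, up to 10 N more over the catch.
- tag (a point): Top centre of the round wooden tag (51 mm in diameter) on the slide's steel bed, 130 mm ahead (+y) of the grip, 24.5 mm above the slide's underside; axes of the slide. It passes 3.7 mm below the stamp. The slide is an aluminium plate 80 mm wide, 10 mm thick, about 0.4 kg, from 75 mm ahead of the tag's centre (leading edge) to 150 mm behind it.
- catch (a joint): Spring catch on the back gauge, beyond the gantry on the front (-x) side. 0 = bolt out (slide not there yet, or clicked in); to about 0.005 m while the slide holds it back, over the last 25 mm; it drops in only in the last 1.5 mm. The gauge is a solid stop, set by hand: its face, where the leading edge seats, is anywhere from y +66 to +84 mm of the press, and is not measured.
- lever (a joint): Press lever, rad: 0 = up (held by a spring), 0.8 = fully down at its stop. It turns about an axis parallel to the press's y, at x +15 mm, 138 mm above the table; the handle comes down and forward (-x). It takes about 5 N at first and 13 N at the bottom, springs back up when let go, and drives the ram and stamp down onto the tag.
- lever_grip (a point): Middle of the lever's round wooden crossbar (20 mm in diameter, 74 mm long, parallel to the press's y), 135 mm from the lever's axis: at x -86, y 0 mm in the press frame and 227 mm above the table with the lever up, at x -120 and 127 mm above the table with it down. Turns with the lever about y.
- tin_red: Candle tin, red label, 64 mm in diameter, 45 mm high, at the press's far left end; origin under its centre; bystander.
- tin_blue: Candle tin, blue label, 64 mm in diameter, 45 mm high, in front of the board; origin under its centre; bystander.
- soap_cream: Cream wrapped soap bar 52 x 78 x 26 mm, in front of the board's left end; origin under its centre; bystander.

How it is judged (in metres and radians):
On the way, in this order (a step that is already met when the one before it is completed fails the run):
1. the slide is home against the back gauge and the catch has clicked in (y of slide_grip in the frame of press above -0.142 m and value of joint catch below 0.001 m), for 0.2 s.
2. the lever is pulled fully down with the slide home (all of step 1 and value of joint lever above 0.74 rad), for 0.1 s.
At the end, for the whole second after the job is handed in: The slide lies flat at the back gauge with the catch clicked into its notch (bolt within 1 mm of fully out), and the lever, having been pulled fully down (past 0.74 rad), is back up (below 0.06 rad) (all of step 1 and value of joint lever below 0.06 rad and angle between slide_grip's own z axis and vertical below 0.03 rad); the robot touches nothing.
It fails at once if the slide is rammed into the press or its gauge (more than 50 N between them, all their contacts added up, its weight included) (contact force between slide and press above 50 N).
It fails at once if the lever is pulled down before the slide is home (value of joint lever above 0.35 rad and (y of slide_grip in the frame of press below -0.144 m or value of joint catch above 0.002 m)).
It fails at once if a candle tin or the soap is pushed more than 20 mm (distance of any of tin_red, tin_blue, soap_cream from where it was at the start of the episode above 0.02 m).
It also fails if it takes over 51 s, if anything falls off the work surface, if the arm or the gripper's body presses on something with over 40 N, if the wrist force passes 120 N, or if a joint passes its speed limit or range.

## Working session

There is one attempt and no reset: what is moved stays moved. The work goes in short steps, Python scripts to look and compute and a shell command to move; the robot and the scene stay as the last step left them, time stands still between calls to the robot, and variables do not carry over. Pictures are saved under pics/ and viewed, and the job is handed in when it is done.

```bash
mkdir -p pics; ls
python3 - <<'E'
from plant import *
import cv2
o=get_obs();print({k:o[k] for k in ("clock","tool_pos","orientation","force","opening")})
for n in ("side","top","wrist"):
    s=snapshot(n);cv2.imwrite(f"pics/{n}0.png",s["image"][:,:,::-1])
    print(n,s["fx"],s["fy"],s["cx"],s["cy"],s["rvec"],s["tvec"])
    for t in ("press","rail_mouth","slide_grip","tag","lever_grip","tin_red","tin_blue","soap_cream"):
        r=landmark_of(t,n)
        print(t,[(x["position"],round(x["score"],2)) for x in r[:2]])
E
```

```text
pics
{'clock': 0.0, 'tool_pos': array([0.30056571, 0.60382113, 0.22561398]), 'orientation': array([ 1.79903323e+02, -8.63104685e-03, -2.64671775e+01]), 'force': array([-0.46299671,  0.37345967, -0.9303438 ]), 'opening': 0.08747433112139694}
side 398.61110515293797 398.61110515293797 276.06928819210117 209.28661892230545 [ 2.19090989 -0.18665192  0.12074691] [-0.47151815  0.18070967  1.06775134]
press [([299.0, 260.2], 0.89)]
rail_mouth [([298.0, 267.9], 0.71)]
slide_grip [([264.2, 332.1], 0.81)]
tag [([283.7, 296.9], 0.69)]
lever_grip [([268.8, 188.3], 0.63)]
tin_red [([300.8, 215.8], 0.45)]
tin_blue [([243.8, 283.0], 0.66)]
soap_cream [([270.8, 226.5], 0.84)]
top 403.0911226454167 403.0911226454167 279.90872834582024 210.3149094949915 [ 2.11912026 -2.16786936  0.15890864] [0.01990327 0.51124782 1.00535802]
press [([292.7, 201.5], 0.65)]
rail_mouth [([309.2, 205.3], 0.82)]
slide_grip [([394.0, 248.6], 0.8)]
tag [([349.9, 220.4], 0.76)]
lever_grip [([279.1, 218.2], 0.66)]
tin_red [([217.0, 184.9], 0.62)]
tin_blue [([313.8, 262.0], 0.8)]
soap_cream [([225.8, 229.8], 0.64)]
wrist 328.41320807451376 328.41320807451376 278.1438981776908 205.44555986013103 [-1.56349706  2.51998957  0.37295073] [ 0.67447339 -0.03507424  0.39147854]
press []
rail_mouth []
slide_grip []
tag []
lever_grip []
tin_red []
tin_blue []
soap_cream []
```

View pics/side0.png

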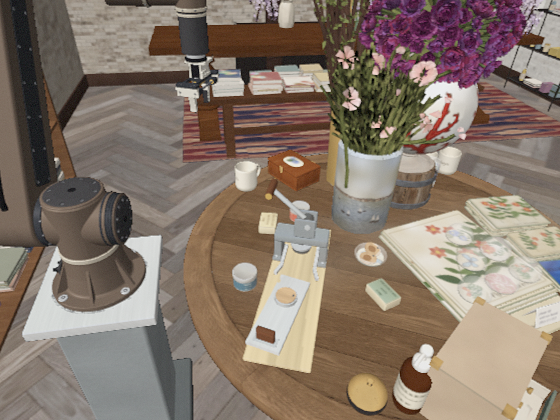

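View pics/top0.png

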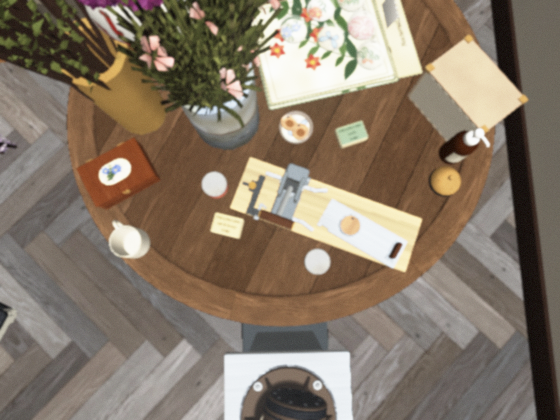

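```bash
cat > h.py <<'E'
from plant import *
import numpy as np, cv2
from scipy.optimize import least_squares
def cam(s):
    K=np.array([[s["fx"],0,s["cx"]],[0,s["fy"],s["cy"]],[0,0,1]]);R=cv2.Rodrigues(np.array(s["rvec"],float))[0]
    return K,R,np.array(s["tvec"],float)
def proj(s,P):
    K,R,t=cam(s);q=(R@np.atleast_2d(P).T).T+t;q=q@K.T;return q[:,:2]/q[:,2:]
def onz(s,uv,z):
    K,R,t=cam(s);d=R.T@np.linalg.solve(K,[uv[0],uv[1],1]);c=-R.T@t
    return c+d*(z-c[2])/d[2]
E
python3 - <<'E'
from h import *
Z=dict(press=0,rail_mouth=.012,slide_grip=.04,tag=.0365,lever_grip=.227,tin_red=0,tin_blue=0,soap_cream=0)
for n in ("side","top"):
    s=snapshot(n)
    for t,z in Z.items():
        r=landmark_of(t,n)
        if r: print(n,t,onz(s,r[0]["position"],z).round(4))
E
```

```text
side press [ 0.5417 -0.023   0.    ]
side rail_mouth [ 0.5301 -0.0583  0.012 ]
side slide_grip [ 0.406  -0.2837  0.04  ]
side tag [ 0.469  -0.1808  0.0365]
side lever_grip [0.4676 0.0008 0.227 ]
side tin_red [ 0.5421 -0.0509  0.    ]
side tin_blue [ 0.3748 -0.0835  0.    ]
side soap_cream [0.4748 0.1442 0.    ]
top press [ 0.5431 -0.0217  0.    ]
top rail_mouth [ 0.5272 -0.0675  0.012 ]
top slide_grip [ 0.3976 -0.274   0.04  ]
top lever_grip [0.4643 0.0192 0.227 ]
top tin_red [0.5927 0.1848 0.    ]
top tin_blue [ 0.3835 -0.086   0.    ]
top soap_cream [0.477  0.1464 0.    ]
```

The side view shows the press gantry at about (300,245), the slide grip at (265,334), and the blue tin at (244,277). In the top view, the board runs from (240,180) to (413,245) and the grip is at (396,250). Next I'll refine with enlarged crops.

Run:
```python
from h import *
a=cv2.imread("pics/top0.png")[140:290,190:440];cv2.imwrite("pics/topz.png",cv2.resize(a,None,fx=3.2,fy=3.2,interpolation=cv2.INTER_CUBIC))
a=cv2.imread("pics/side0.png")[165:375,200:360];cv2.imwrite("pics/sidez.png",cv2.resize(a,None,fx=2.8,fy=2.8,interpolation=cv2.INTER_CUBIC))
```

```text
(no output)
```

View pics/topz.png

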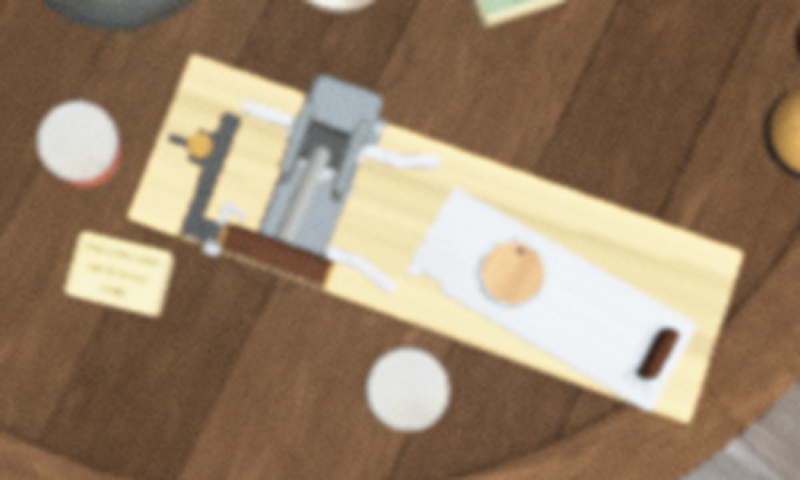

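View pics/sidez.png

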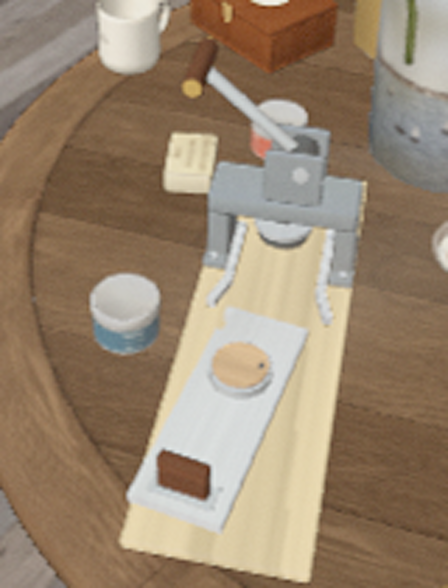

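Run:
```python
from h import *
S=snapshot("side");T=snapshot("top")
t=lambda u,v:(T,(190+u/3.2,140+v/3.2)); d=lambda u,v:(S,(200+u/2.8,165+v/2.8))
def fit(obs,x0,nm):
    def f(p):
        c,s=np.cos(p[2]),np.sin(p[2]);R=np.array([[c,-s,0],[s,c,0],[0,0,1]])
        return np.concatenate([proj(cm,R@np.array(q)+[p[0],p[1],0])[0]-uv for (cm,uv),q in obs])
    r=least_squares(f,x0,loss="soft_l1",f_scale=1);print(nm,r.x[:2].round(4),np.degrees(r.x[2]).round(2));print(r.fun.reshape(-1,2).round(1).tolist());return r.x
b=[(t(193,55),(.075,.14,.012)),(t(128,216),(-.075,.14,.012)),(t(743,252),(.075,-.35,.012)),(t(692,422),(-.075,-.35,.012)),
(d(122,541),(-.075,-.35,.012)),(d(309,576),(.075,-.35,.012))]
rm=landmark_of("rail_mouth","top")[0]["position"]
p=fit(b,[.54,-.02,-.3],"press")
g=[(t(457,188),(.04,.205,.022)),(t(408,270),(-.04,.205,.022)),(t(695,325),(.04,-.02,.022)),(t(652,410),(-.04,-.02,.022)),
(d(308,327),(.04,.205,.022)),(d(226,308),(-.04,.205,.022)),(d(219,524),(.04,-.02,.022)),(d(131,494),(-.04,-.02,.022))]
q=fit(g,[.4,-.28,-.4],"slide")
bt=[x for x in b if x[0][0] is T]; fit(bt,p,"press top only")
gt=[x for x in g if x[0][0] is T]; fit(gt,q,"slide top"); gs=[x for x in g if x[0][0] is S]; fit(gs,q,"slide side")
c,s=np.cos(p[2]),np.sin(p[2])
R=np.array([[c,-s],[s,c]])
print("grip in press",(R.T@(q[:2]-p[:2])).round(4),"tag", (R.T@(q[:2]+.13*np.array([-np.sin(q[2]),np.cos(q[2])])-p[:2])).round(4))
for n,cm in (("top",T),("side",S)):
    m=np.array([0,-.055,.012]);l=np.array([-.086,0,.227])
    w=lambda v:np.r_[R@v[:2]+p[:2],v[2]]
    print(n,"lever",w(l),proj(cm,w(l)),"rm",w(m),proj(cm,w(m)))
```

```text
press [ 0.5439 -0.0166] -21.37
[[-0.5, -0.7], [-0.1, 0.4], [0.9, -0.7], [-0.1, 0.0], [-1.7, -0.2], [0.3, 0.2]]
slide [ 0.402  -0.2846] -31.52
[[-0.5, -0.6], [-0.1, -0.2], [0.8, -0.5], [-0.1, -0.2], [-0.5, 0.6], [-0.1, -1.0], [0.2, 0.8], [-1.9, -0.3]]
press top only [ 0.5435 -0.0167] -21.49
[[-0.4, -0.6], [-0.1, 0.4], [1.0, -0.3], [-0.2, 0.4]]
slide top [ 0.4009 -0.2845] -31.65
[[-0.4, -0.3], [-0.1, 0.1], [0.8, -0.0], [-0.2, 0.3]]
slide side [ 0.4039 -0.2847] -31.2
[[-0.2, 0.3], [0.2, -1.1], [1.2, 0.6], [-1.1, -0.3]]
grip in press [-0.0345 -0.3013] tag [-0.0116 -0.1733]
top lever [0.46384318 0.01472571 0.227     ] [[277.12652215 219.48076702]] rm [ 0.52388845 -0.06783073  0.012     ] [[308.45822245 206.54161682]]
side lever [0.46384318 0.01472571 0.227     ] [[270.72448781 188.36254436]] rm [ 0.52388845 -0.06783073  0.012     ] [[296.65802142 269.06888695]]
```

```bash
cat >> h.py <<'E'
from scipy.spatial.transform import Rotation as Ro
def rows(wps,yaw,cur=None):
    """wps: list of (xyz,yawtarget); print tool-frame shift/turn from present commanded~measured pose"""
    o=get_obs();p=o["tool_pos"];R=Ro.from_euler("xyz",o["orientation"],degrees=True)
    print("at",p.round(4),o["orientation"].round(2),"t",o["clock"])
    for x,ya in wps:
        d=R.inv().apply(np.array(x)-p)*1000
        a=(R.inv()*Ro.from_euler("xyz",[180,0,ya],degrees=True)).as_rotvec(degrees=True)
        print(dict(zip(("ax","ay","az"),a.round(1))),dict(zip(("dx","dy","dz"),d.round(1))))
P0=np.array([.5437,-.0167]);PY=-21.42
def W(x,y,z):
    c,s=np.cos(np.radians(PY)),np.sin(np.radians(PY))
    return np.array([P0[0]+c*x-s*y,P0[1]+s*x+c*y,z])
def Pf(w):
    c,s=np.cos(np.radians(PY)),np.sin(np.radians(PY));d=np.array(w[:2])-P0
    return np.array([c*d[0]+s*d[1],-s*d[0]+c*d[1]])
E
python3 - <<'E'
from h import *
rows([((.40,.42,.36),-45),((.47,.2,.38),-70),((.48,.0,.38),-95),((.44,-.2,.30),-115),((.402,-.2846,.15),-121.5)],0)
E
```

```text
at [0.3008 0.6042 0.2266] [180.     0.   -26.46] t 2.4
{'ax': np.float64(0.0), 'ay': np.float64(0.0), 'az': np.float64(18.5)} {'dx': np.float64(170.9), 'dy': np.float64(120.7), 'dz': np.float64(-133.4)}
{'ax': np.float64(0.0), 'ay': np.float64(0.0), 'az': np.float64(43.5)} {'dx': np.float64(331.6), 'dy': np.float64(286.5), 'dz': np.float64(-153.4)}
{'ax': np.float64(0.0), 'ay': np.float64(0.0), 'az': np.float64(68.5)} {'dx': np.float64(429.7), 'dy': np.float64(461.1), 'dz': np.float64(-153.4)}
{'ax': np.float64(0.0), 'ay': np.float64(0.0), 'az': np.float64(88.5)} {'dx': np.float64(483.0), 'dy': np.float64(657.9), 'dz': np.float64(-73.4)}
{'ax': np.float64(0.0), 'ay': np.float64(-0.0), 'az': np.float64(95.0)} {'dx': np.float64(486.7), 'dy': np.float64(750.6), 'dz': np.float64(76.6)}
```

```bash
python3 -m inch '[{"ax":0,"ay":0,"az":5,"dx":40,"dy":28,"dz":-35,"fingers":80},{"ax":0,"ay":0,"az":10,"dx":80,"dy":58,"dz":-70,"fingers":80},{"ax":0,"ay":0,"az":15,"dx":120,"dy":88,"dz":-105,"fingers":80},{"ax":0,"ay":0,"az":20,"dx":170,"dy":120,"dz":-133,"fingers":80},{"ax":0,"ay":0,"az":28,"dx":205,"dy":155,"dz":-143,"fingers":80},{"ax":0,"ay":0,"az":36,"dx":240,"dy":195,"dz":-150,"fingers":80},{"ax":0,"ay":0,"az":42,"dx":275,"dy":230,"dz":-153,"fingers":80},{"ax":0,"ay":0,"az":48,"dx":310,"dy":265,"dz":-153,"fingers":80}]'
python3 - <<'E'
from h import *
rows([((.48,.0,.38),-95),((.44,-.2,.30),-115),((.402,-.2846,.15),-121.5)],0)
E
```

```text
clock: 3.4
tool_pos: [0.4605, 0.2273, 0.3803]
orientation: [-179.9, 0.0, -74.6]
force: [1.0, -0.2, 0.6]
opening: 0.0801
at [0.4605 0.2273 0.3803] [-1.7993e+02  4.0000e-02 -7.4640e+01] t 3.4
{'ax': np.float64(-0.1), 'ay': np.float64(0.1), 'az': np.float64(20.4)} {'dx': np.float64(224.4), 'dy': np.float64(41.4), 'dz': np.float64(0.1)}
{'ax': np.float64(-0.1), 'ay': np.float64(0.1), 'az': np.float64(40.4)} {'dx': np.float64(406.7), 'dy': np.float64(133.0), 'dz': np.float64(79.8)}
{'ax': np.float64(-0.1), 'ay': np.float64(0.1), 'az': np.float64(46.9)} {'dx': np.float64(478.3), 'dy': np.float64(192.3), 'dz': np.float64(229.7)}
```

```bash
python3 -m inch '[{"az":6,"dx":60,"dy":10,"dz":0,"fingers":80},{"az":12,"dx":120,"dy":20,"dz":0,"fingers":80},{"az":18,"dx":180,"dy":31,"dz":0,"fingers":80},{"az":24,"dx":236,"dy":45,"dz":0,"fingers":80},{"az":30,"dx":290,"dy":70,"dz":15,"fingers":80},{"az":36,"dx":340,"dy":98,"dz":40,"fingers":80},{"az":42,"dx":390,"dy":125,"dz":70,"fingers":80},{"az":46,"dx":430,"dy":155,"dz":105,"fingers":80}]'
python3 - <<'E'
from h import *
rows([((.402,-.2846,.15),-121.5),((.402,-.2846,.08),-121.5),((.402,-.2846,.03),-121.5)],0)
E
```

```text
at [0.4605 0.2273 0.3803] [-1.7993e+02  4.0000e-02 -7.4640e+01] t 3.4
{'ax': np.float64(-0.1), 'ay': np.float64(0.1), 'az': np.float64(46.9)} {'dx': np.float64(478.3), 'dy': np.float64(192.3), 'dz': np.float64(229.7)}
{'ax': np.float64(-0.1), 'ay': np.float64(0.1), 'az': np.float64(46.9)} {'dx': np.float64(478.4), 'dy': np.float64(192.3), 'dz': np.float64(299.7)}
{'ax': np.float64(-0.1), 'ay': np.float64(0.1), 'az': np.float64(46.9)} {'dx': np.float64(478.4), 'dy': np.float64(192.4), 'dz': np.float64(349.7)}$[0]: bad value
```

All keys are required, so I'm resending with the full rows.

```bash
python3 -m inch '[{"ax":0,"ay":0,"az":6,"dx":60,"dy":10,"dz":0,"fingers":80},{"ax":0,"ay":0,"az":12,"dx":120,"dy":20,"dz":0,"fingers":80},{"ax":0,"ay":0,"az":18,"dx":180,"dy":31,"dz":0,"fingers":80},{"ax":0,"ay":0,"az":24,"dx":236,"dy":45,"dz":0,"fingers":80},{"ax":0,"ay":0,"az":30,"dx":290,"dy":70,"dz":15,"fingers":80},{"ax":0,"ay":0,"az":36,"dx":340,"dy":98,"dz":40,"fingers":80},{"ax":0,"ay":0,"az":42,"dx":390,"dy":125,"dz":70,"fingers":80},{"ax":0,"ay":0,"az":46,"dx":430,"dy":155,"dz":105,"fingers":80}]'
python3 - <<'E'
from h import *
s=snapshot("wrist");cv2.imwrite("pics/wrist1.png",s["image"][:,:,::-1])
for t,z in (("slide_grip",.04),("tag",.0365)):
    r=landmark_of(t,"wrist")
    if r: print(t,r[0]["position"],r[0]["score"],onz(s,r[0]["position"],z).round(4))
rows([((.402,-.2846,.15),-121.5),((.402,-.2846,.08),-121.5),((.402,-.2846,.03),-121.5)],0)
E
```

```text
clock: 4.4
tool_pos: [0.4258, -0.2286, 0.2745]
orientation: [-179.9, 0.0, -120.6]
force: [1.4, -0.3, 0.3]
opening: 0.0799
slide_grip [273.4, 124.4] 0.92 [ 0.4015 -0.282   0.04  ]
tag [269.9, 228.7] 0.74 [ 0.4726 -0.1716  0.0365]
at [ 0.424  -0.2284  0.273 ] [ 1.7981e+02 -8.0000e-02 -1.2071e+02] t 4.55
{'ax': np.float64(0.2), 'ay': np.float64(-0.1), 'az': np.float64(0.8)} {'dx': np.float64(59.4), 'dy': np.float64(-10.2), 'dz': np.float64(123.1)}
{'ax': np.float64(0.2), 'ay': np.float64(-0.1), 'az': np.float64(0.8)} {'dx': np.float64(59.3), 'dy': np.float64(-10.4), 'dz': np.float64(193.1)}
{'ax': np.float64(0.2), 'ay': np.float64(-0.1), 'az': np.float64(0.8)} {'dx': np.float64(59.3), 'dy': np.float64(-10.6), 'dz': np.float64(243.1)}
```

View pics/wrist1.png

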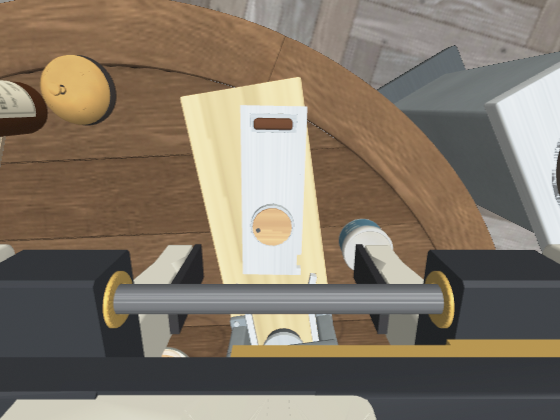

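The wrist view shows the grip at (273,124) and the tag at (270,226). This agrees with the fit within 3 mm. I'll descend and grasp.

```bash
python3 -m inch '[{"ax":0,"ay":0,"az":1,"dx":30,"dy":-5,"dz":50,"fingers":80},{"ax":0,"ay":0,"az":1,"dx":58,"dy":-10,"dz":100,"fingers":80},{"ax":0,"ay":0,"az":1,"dx":58,"dy":-10,"dz":150,"fingers":80},{"ax":0,"ay":0,"az":1,"dx":58,"dy":-10,"dz":190,"fingers":80},{"ax":0,"ay":0,"az":1,"dx":58,"dy":-10,"dz":220,"fingers":80},{"ax":0,"ay":0,"az":1,"dx":58,"dy":-10,"dz":240,"fingers":80},{"ax":0,"ay":0,"az":1,"dx":58,"dy":-10,"dz":240,"fingers":60}]'
python3 - <<'E'
from h import *
s=snapshot("wrist");cv2.imwrite("pics/wrist2.png",s["image"][:,:,::-1])
s=snapshot("side");cv2.imwrite("pics/side2.png",cv2.resize(s["image"][165:375,200:360,::-1],None,fx=2.8,fy=2.8))
print(get_obs()["tool_pos"],get_obs()["orientation"],get_obs()["force"],get_obs()["opening"])
E
```

```text
clock: 5.42
tool_pos: [0.4058, -0.281, 0.0342]
orientation: [179.9, -0.0, -121.4]
force: [0.2, -0.0, 0.6]
opening: 0.0746
[ 0.4067663  -0.28155774  0.03575367] [-1.79918551e+02  1.10022177e-02 -1.21373442e+02] [ 1.13277226  0.02714915 -0.09430084] 0.06715125508593112
```

View pics/wrist2.png

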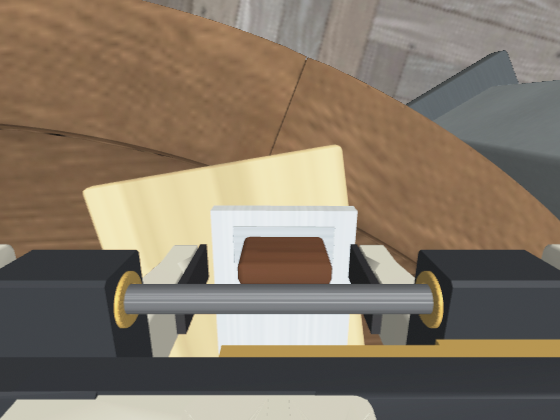

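View pics/side2.png

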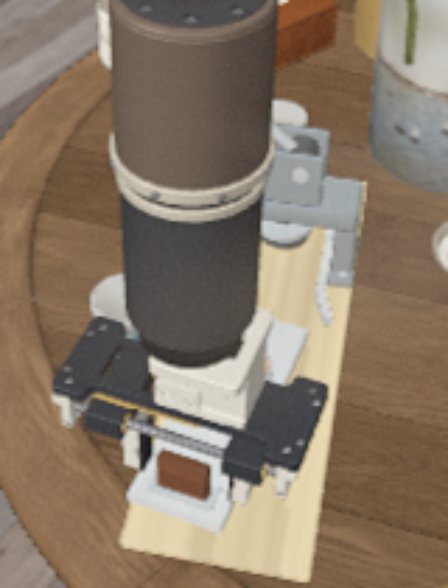

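The fingers straddle the grip, which sits about 4 mm further back along tool +x. I'll shift, close, and check.

```bash
python3 -m inch '[{"ax":0,"ay":0,"az":0.5,"dx":4,"dy":0,"dz":3,"fingers":60},{"ax":0,"ay":0,"az":0.5,"dx":4,"dy":0,"dz":3,"fingers":38},{"ax":0,"ay":0,"az":0.5,"dx":4,"dy":0,"dz":3,"fingers":38},{"ax":0,"ay":0,"az":0.5,"dx":4,"dy":0,"dz":3,"fingers":38},{"ax":0,"ay":0,"az":0.5,"dx":4,"dy":0,"dz":3,"fingers":38}]'
python3 - <<'E'
from h import *
o=get_obs();print(Pf(o["tool_pos"]))
rows([(W(0,y,.033),-111.4) for y in (-.301,-.28,-.26)]+[(W(0,y,.033),-111.4) for y in (-.22,-.16)],0)
E
```

```text
clock: 6.15
tool_pos: [0.4024, -0.285, 0.032]
orientation: [179.9, -0.0, -122.0]
force: [-4.1, 1.8, 5.3]
opening: 0.0434
[-0.03355497 -0.30137127]
at [ 0.4024 -0.285   0.032 ] [ 1.7992e+02 -3.0000e-02 -1.2196e+02] t 6.15
{'ax': np.float64(0.1), 'ay': np.float64(-0.0), 'az': np.float64(-10.6)} {'dx': np.float64(-6.5), 'dy': np.float64(-32.9), 'dz': np.float64(-1.1)}
{'ax': np.float64(0.1), 'ay': np.float64(-0.0), 'az': np.float64(-10.6)} {'dx': np.float64(-27.1), 'dy': np.float64(-29.1), 'dz': np.float64(-1.1)}
{'ax': np.float64(0.1), 'ay': np.float64(-0.0), 'az': np.float64(-10.6)} {'dx': np.float64(-46.8), 'dy': np.float64(-25.4), 'dz': np.float64(-1.1)}
{'ax': np.float64(0.1), 'ay': np.float64(-0.0), 'az': np.float64(-10.6)} {'dx': np.float64(-86.1), 'dy': np.float64(-18.1), 'dz': np.float64(-1.1)}
{'ax': np.float64(0.1), 'ay': np.float64(-0.0), 'az': np.float64(-10.6)} {'dx': np.float64(-145.1), 'dy': np.float64(-7.1), 'dz': np.float64(-1.1)}
```

```bash
python3 -m inch '[{"ax":0,"ay":0,"az":-2,"dx":0,"dy":-7,"dz":-0.5,"fingers":38},{"ax":0,"ay":0,"az":-4.5,"dx":-2,"dy":-14,"dz":-0.5,"fingers":38},{"ax":0,"ay":0,"az":-7,"dx":-4,"dy":-22,"dz":-0.5,"fingers":38},{"ax":0,"ay":0,"az":-9,"dx":-5,"dy":-29,"dz":-0.5,"fingers":38},{"ax":0,"ay":0,"az":-10.5,"dx":-6,"dy":-33,"dz":-0.5,"fingers":38},{"ax":0,"ay":0,"az":-10.5,"dx":-6,"dy":-33,"dz":-0.5,"fingers":38}]'
python3 - <<'E'
from h import *
T=snapshot("top");a=T["image"][140:290,190:440,::-1];cv2.imwrite("pics/top3.png",cv2.resize(a,None,fx=3.2,fy=3.2,interpolation=cv2.INTER_CUBIC))
S=snapshot("side");cv2.imwrite("pics/side3.png",cv2.resize(S["image"][165:375,200:360,::-1],None,fx=2.8,fy=2.8))
s=snapshot("wrist");cv2.imwrite("pics/wrist3.png",s["image"][:,:,::-1])
o=get_obs();print(o["clock"],o["tool_pos"],Pf(o["tool_pos"]),o["orientation"],o["force"])
E
```

```text
clock: 6.9
tool_pos: [0.4344, -0.2976, 0.032]
orientation: [180.0, -0.0, -111.4]
force: [-1.1, -0.8, -1.9]
opening: 0.0435
7.05 [ 0.43428771 -0.29756803  0.03210067] [ 0.00071849 -0.30142559] [ 1.79994774e+02 -5.78378274e-03 -1.11482638e+02] [-0.78736795 -1.28254641 -2.34571232]
```

View pics/top3.png

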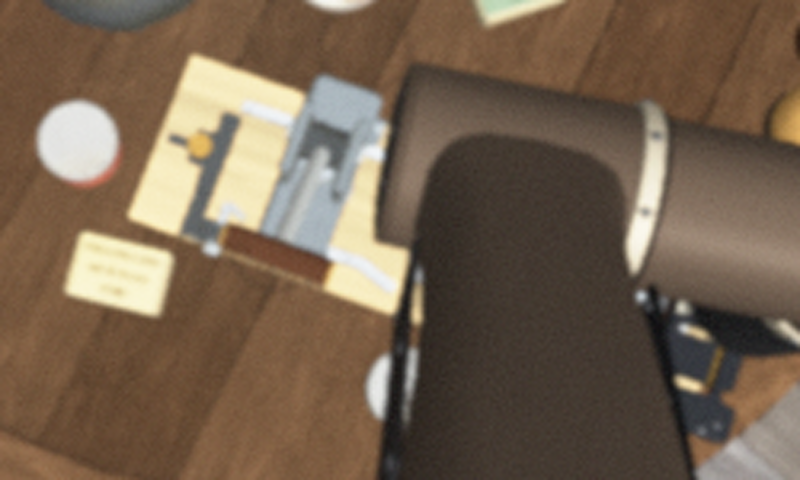

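View pics/wrist3.png

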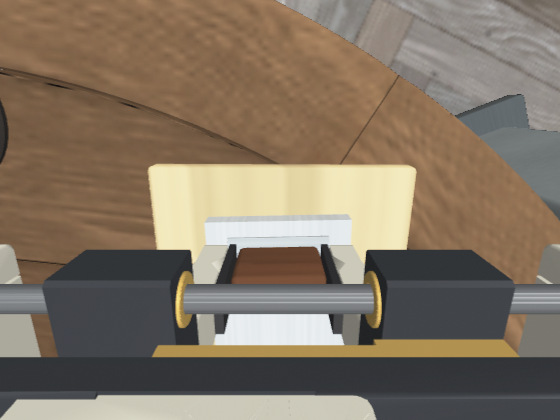

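View pics/side3.png

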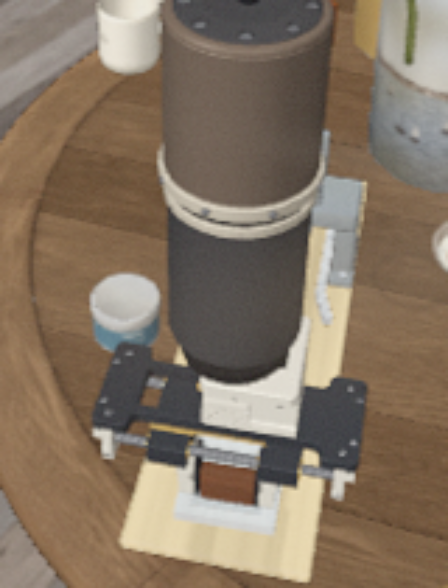

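Run:
```python
from h import *
s=snapshot("wrist")
im=cv2.cvtColor(s["image"],cv2.COLOR_RGB2GRAY).astype(int)
for r in (175,200,225,235):
    g=np.abs(np.diff(cv2.GaussianBlur(im[r-2:r+3].astype(np.float32),(3,5),0)[2])); 
    i=[k for k in range(120,440) if g[k]>8 and g[k]==g[max(0,k-4):k+5].max()]
    print(r,[(k,int(g[k])) for k in i])
for uv,z in (((152,167),.012),((412.5,167),.012),((206,218),.022),((351,218),.022)):
    w=onz(s,uv,z);print(w.round(4),Pf(w).round(4))
```

```text
175 [(148, 40), (415, 41)]
200 [(150, 38), (412, 43)]
225 [(153, 39), (409, 39)]
235 [(154, 39), (407, 38)]
[ 0.482  -0.3667  0.012 ] [ 0.0704 -0.3483]
[ 0.3483 -0.3142  0.012 ] [-0.0733 -0.3484]
[ 0.4635 -0.3312  0.022 ] [ 0.0402 -0.3221]
[ 0.3898 -0.3023  0.022 ] [-0.0389 -0.3221]
```

The slide is parallel to the board and about 1.5 mm toward +x. I'll enter the lead-ins gently with a small correction.

```bash
python3 -m inch '[{"ax":0,"ay":0,"az":0,"dx":-5,"dy":1.5,"dz":0,"fingers":38},{"ax":0,"ay":0,"az":0,"dx":-10,"dy":1.5,"dz":0,"fingers":38},{"ax":0,"ay":0,"az":0,"dx":-15,"dy":1.5,"dz":0,"fingers":38},{"ax":0,"ay":0,"az":0,"dx":-20,"dy":1.5,"dz":0,"fingers":38},{"ax":0,"ay":0,"az":0,"dx":-26,"dy":1.5,"dz":0,"fingers":38},{"ax":0,"ay":0,"az":0,"dx":-32,"dy":1.5,"dz":0,"fingers":38}]'
python3 -m inch '[{"ax":0,"ay":0,"az":0,"dx":-4,"dy":0,"dz":0,"fingers":38},{"ax":0,"ay":0,"az":0,"dx":-8,"dy":0,"dz":0,"fingers":38},{"ax":0,"ay":0,"az":0,"dx":-12,"dy":0,"dz":0,"fingers":38},{"ax":0,"ay":0,"az":0,"dx":-16,"dy":0,"dz":0,"fingers":38}]'
python3 - <<'E'
from h import *
o=get_obs();print(o["clock"],Pf(o["tool_pos"]),o["orientation"],o["force"],Pf(P0+o["force"][:2]),o["moment"])
E
```

```text
clock: 7.85
tool_pos: [0.445, -0.2668, 0.0322]
orientation: [180.0, -0.0, -111.5]
force: [0.5, -0.6, -2.3]
opening: 0.0438
clock: 8.35
tool_pos: [0.4525, -0.253, 0.033]
orientation: [-179.8, 0.0, -111.5]
force: [3.0, -5.6, -3.0]
opening: 0.0435
8.35 [ 0.0014248  -0.25326423] [-1.79789111e+02  1.23726210e-02 -1.11515555e+02] [ 2.95225956 -5.61791193 -3.04860042] [ 4.80001359 -4.15170333] [-2.14672334 -1.02655423 -0.75165358]
```

The rail pushes toward +x with about 5 N, so I'll undo the lateral correction and continue slowly.

```bash
python3 -m inch '[{"ax":0,"ay":0,"az":0,"dx":0,"dy":-2,"dz":0,"fingers":38},{"ax":0,"ay":0,"az":0,"dx":-3,"dy":-2,"dz":0,"fingers":38},{"ax":0,"ay":0,"az":0,"dx":-6,"dy":-2,"dz":0,"fingers":38},{"ax":0,"ay":0,"az":0,"dx":-10,"dy":-2,"dz":0,"fingers":38}]'
python3 - <<'E'
from h import *
o=get_obs();print(o["clock"],Pf(o["tool_pos"]),o["orientation"],o["force"],Pf(P0+o["force"][:2]),o["moment"])
s=snapshot("wrist");cv2.imwrite("pics/wrist4.png",s["image"][:,:,::-1])
S=snapshot("side");cv2.imwrite("pics/side4.png",cv2.resize(S["image"][165:375,200:360,::-1],None,fx=2.8,fy=2.8))
E
```

```text
clock: 8.85
tool_pos: [0.4562, -0.2438, 0.0323]
orientation: [-180.0, -0.0, -111.5]
force: [1.9, -4.3, -2.7]
opening: 0.0438
8.85 [ 0.00152054 -0.24334052] [-1.79991307e+02 -9.94071000e-03 -1.11473662e+02] [ 1.8910043  -4.31515871 -2.73033491] [ 3.33629316 -3.32650566] [-1.66863894 -0.60583054 -0.45860693]
```

View pics/wrist4.png

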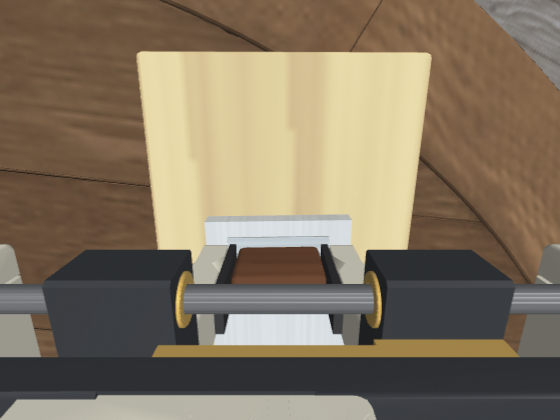

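View pics/side4.png

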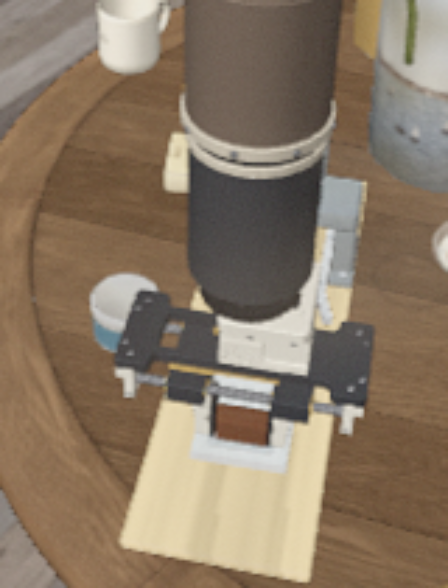

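```bash
python3 -m inch '[{"ax":0,"ay":0,"az":0.2,"dx":-4,"dy":-1,"dz":0,"fingers":38},{"ax":0,"ay":0,"az":0.2,"dx":-9,"dy":-1,"dz":0,"fingers":38},{"ax":0,"ay":0,"az":0.2,"dx":-14,"dy":-1,"dz":0,"fingers":38},{"ax":0,"ay":0,"az":0.2,"dx":-20,"dy":-1,"dz":0,"fingers":38},{"ax":0,"ay":0,"az":0.2,"dx":-26,"dy":-1,"dz":0,"fingers":38},{"ax":0,"ay":0,"az":0.2,"dx":-32,"dy":-1,"dz":0,"fingers":38}]'
python3 - <<'E'
from h import *
o=get_obs();print(o["clock"],Pf(o["tool_pos"]),o["orientation"],o["force"],Pf(P0+o["force"][:2]),o["moment"])
E
```

```text
clock: 9.7
tool_pos: [0.4688, -0.2138, 0.0321]
orientation: [180.0, -0.0, -111.6]
force: [-0.6, -1.1, -2.9]
opening: 0.044
9.7 [ 0.00224366 -0.21084783] [ 1.79980174e+02 -1.66939312e-03 -1.11646974e+02] [-0.59460577 -1.09677154 -2.89144113] [-0.15299249 -1.23816684] [-0.40972989  0.17769312  0.04901308]
```

```bash
python3 -m inch '[{"ax":0,"ay":0,"az":0,"dx":-5,"dy":0,"dz":0,"fingers":38},{"ax":0,"ay":0,"az":0,"dx":-11,"dy":0,"dz":0,"fingers":38},{"ax":0,"ay":0,"az":0,"dx":-17,"dy":0,"dz":0,"fingers":38},{"ax":0,"ay":0,"az":0,"dx":-23,"dy":0,"dz":0,"fingers":38},{"ax":0,"ay":0,"az":0,"dx":-29,"dy":0,"dz":0,"fingers":38},{"ax":0,"ay":0,"az":0,"dx":-35,"dy":0,"dz":0,"fingers":38},{"ax":0,"ay":0,"az":0,"dx":-38,"dy":0,"dz":0,"fingers":38}]'
python3 - <<'E'
from h import *
o=get_obs();print(o["clock"],Pf(o["tool_pos"]),o["orientation"],o["force"],Pf(P0+o["force"][:2]),o["moment"])
s=snapshot("wrist");cv2.imwrite("pics/wrist5.png",s["image"][:,:,::-1])
T=snapshot("top");a=T["image"][140:290,190:440,::-1];cv2.imwrite("pics/top5.png",cv2.resize(a,None,fx=3.2,fy=3.2,interpolation=cv2.INTER_CUBIC))
for n in ("top",):
    m=[W(-.03,y,.03) for y in (.05,.066,.075,.084)]+[W(.03,y,.03) for y in (.05,.066,.075,.084)]
    print(((proj(T,np.array(m))-[190,140])*3.2).round(0).tolist())
E
```

```text
clock: 10.58
tool_pos: [0.4827, -0.1787, 0.0321]
orientation: [180.0, -0.0, -111.6]
force: [-2.3, -2.0, -1.7]
opening: 0.0439
10.575 [ 0.00233573 -0.17307489] [ 1.79969972e+02 -1.26274197e-02 -1.11644683e+02] [-2.26016447 -2.02355559 -1.68227205] [-1.36504521 -2.7092014 ] [-0.60102813  0.56054038  0.07133981]
[[247.0, 200.0], [229.0, 194.0], [219.0, 190.0], [208.0, 186.0], [273.0, 133.0], [255.0, 126.0], [244.0, 123.0], [234.0, 119.0]]
```

View pics/top5.png

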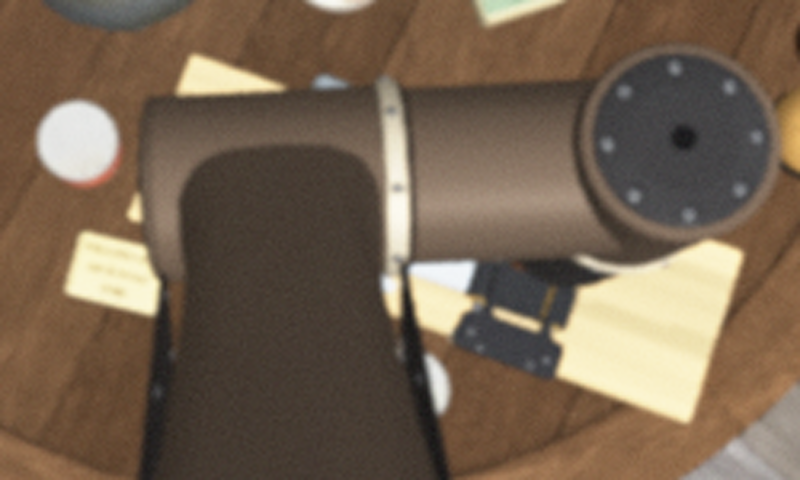

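Run:
```python
from h import *
S=snapshot("side");cv2.imwrite("pics/side5.png",cv2.resize(S["image"][60:375,120:400,::-1],None,fx=2,fy=1.9))
g=cv2.imread("pics/top0.png")[140:230,225:330];cv2.imwrite("pics/gauge.png",cv2.resize(g,None,fx=6,fy=6,interpolation=cv2.INTER_CUBIC))
```

```text
(no output)
```

View pics/side5.png

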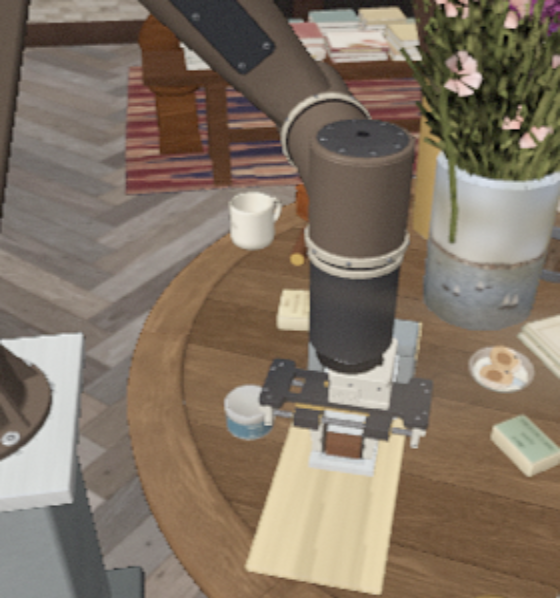

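View pics/wrist5.png

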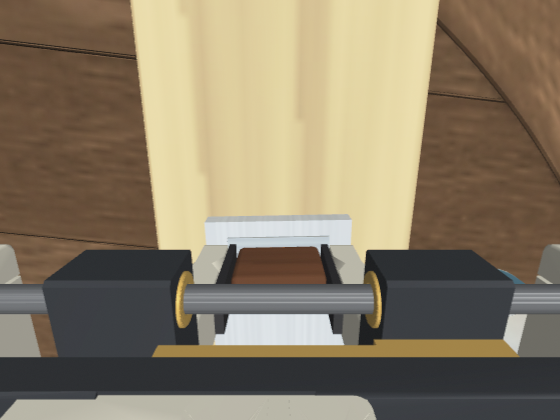

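The lever-bar end is still visible at (297,260), and the arm passes above it. Continuing slowly toward the catch zone.

```bash
python3 -m inch '[{"ax":0,"ay":0,"az":0,"dx":-4,"dy":0,"dz":0,"fingers":38},{"ax":0,"ay":0,"az":0,"dx":-8,"dy":0,"dz":0,"fingers":38},{"ax":0,"ay":0,"az":0,"dx":-12,"dy":0,"dz":0,"fingers":38},{"ax":0,"ay":0,"az":0,"dx":-16,"dy":0,"dz":0,"fingers":38},{"ax":0,"ay":0,"az":0,"dx":-20,"dy":0,"dz":0,"fingers":38}]'
python3 -m inch '[{"ax":0,"ay":0,"az":0,"dx":-2,"dy":0,"dz":0,"fingers":38},{"ax":0,"ay":0,"az":0,"dx":-4,"dy":0,"dz":0,"fingers":38},{"ax":0,"ay":0,"az":0,"dx":-6,"dy":0,"dz":0,"fingers":38},{"ax":0,"ay":0,"az":0,"dx":-8,"dy":0,"dz":0,"fingers":38}]'
python3 - <<'E'
from h import *
o=get_obs();print(o["clock"],Pf(o["tool_pos"]),o["orientation"],o["force"],Pf(P0+o["force"][:2]),o["moment"])
E
```

```text
clock: 11.35
tool_pos: [0.4897, -0.1603, 0.0321]
orientation: [179.9, -0.0, -111.7]
force: [-4.1, -4.7, -1.4]
opening: 0.044
clock: 11.85
tool_pos: [0.4923, -0.1532, 0.032]
orientation: [179.9, -0.1, -111.7]
force: [-4.2, -5.6, -1.8]
opening: 0.0438
11.85 [ 0.00200997 -0.14588387] [ 1.79919455e+02 -5.69301281e-02 -1.11677807e+02] [-4.2002781  -5.61339477 -1.78254985] [-1.86013648 -6.75961753] [-1.9403531   1.61472705 -0.00760977]
```

View pics/gauge.png

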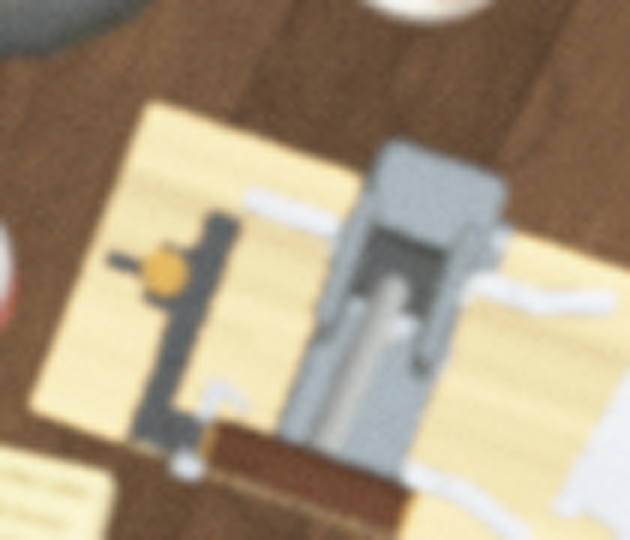

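```bash
python3 - <<'E'
from h import *
import pickle
T=snapshot("top")
for u,v in ((240,228),(215,310),(190,385)):
    for z in (.02,.035): print(z,Pf(onz(T,(225+u/6,140+v/6),z)).round(4))
E
python3 -m inch '[{"ax":0,"ay":0,"az":0,"dx":-1.5,"dy":0,"dz":0,"fingers":38},{"ax":0,"ay":0,"az":0,"dx":-3,"dy":0,"dz":0,"fingers":38},{"ax":0,"ay":0,"az":0,"dx":-4.5,"dy":0,"dz":0,"fingers":38},{"ax":0,"ay":0,"az":0,"dx":-6,"dy":0,"dz":0,"fingers":38}]'
python3 - <<'E'
from h import *
o=get_obs();print(o["clock"],Pf(o["tool_pos"]),o["orientation"],o["force"],Pf(P0+o["force"][:2]),o["moment"])
E
```

```text
0.02 [0.0317 0.0798]
0.035 [0.0286 0.078 ]
0.02 [-0.0069  0.0772]
0.035 [-0.0094  0.0755]
0.02 [-0.0422  0.0758]
0.035 [-0.0442  0.0741]
clock: 12.4
tool_pos: [0.4943, -0.1476, 0.032]
orientation: [179.9, -0.1, -111.7]
force: [-4.3, -4.9, -1.5]
opening: 0.0434
12.4 [ 0.00187754 -0.13991899] [ 1.79907347e+02 -5.27619571e-02 -1.11699167e+02] [-4.34601631 -4.88240526 -1.46983129] [-2.26276697 -6.1323425 ] [-1.63162709  1.8457218   0.00669237]
```

```bash
python3 -m inch '[{"ax":0,"ay":0,"az":0,"dx":-1.5,"dy":0,"dz":0,"fingers":38},{"ax":0,"ay":0,"az":0,"dx":-3,"dy":0,"dz":0,"fingers":38},{"ax":0,"ay":0,"az":0,"dx":-4.5,"dy":0,"dz":0,"fingers":38}]'
python3 -m inch '[{"ax":0,"ay":0,"az":0,"dx":-1,"dy":0,"dz":0,"fingers":38},{"ax":0,"ay":0,"az":0,"dx":-2,"dy":0,"dz":0,"fingers":38}]'
python3 - <<'E'
from h import *
o=get_obs();print(o["clock"],Pf(o["tool_pos"]),o["orientation"],o["force"],Pf(P0+o["force"][:2]),o["moment"])
E
```

```text
clock: 12.78
tool_pos: [0.4959, -0.1435, 0.032]
orientation: [179.9, -0.1, -111.7]
force: [-5.4, -4.9, -0.4]
opening: 0.0435
clock: 13.02
tool_pos: [0.4966, -0.1417, 0.032]
orientation: [179.9, -0.1, -111.7]
force: [-5.5, -4.8, -0.4]
opening: 0.0438
13.025 [ 0.00178476 -0.13354194] [ 1.79895699e+02 -6.27033973e-02 -1.11700926e+02] [-5.49575567 -4.84362715 -0.44574497] [-3.34725382 -6.51612969] [-1.7508795   1.82947198  0.00537915]
```

```bash
for i in 1; do python3 -m inch '[{"ax":0,"ay":0,"az":0,"dx":-1,"dy":0.5,"dz":0,"fingers":38},{"ax":0,"ay":0,"az":0,"dx":-2,"dy":0.5,"dz":0,"fingers":38}]'; done
python3 -m inch '[{"ax":0,"ay":0,"az":0,"dx":-1,"dy":0,"dz":0,"fingers":38},{"ax":0,"ay":0,"az":0,"dx":-2,"dy":0,"dz":0,"fingers":38}]'
python3 - <<'E'
from h import *
o=get_obs();print(o["clock"],Pf(o["tool_pos"]),o["orientation"],o["force"],Pf(P0+o["force"][:2]),o["moment"])
E
```

```text
clock: 13.28
tool_pos: [0.4974, -0.1395, 0.0321]
orientation: [179.9, -0.0, -111.7]
force: [-3.6, -4.7, -2.4]
opening: 0.044
clock: 13.52
tool_pos: [0.4981, -0.1376, 0.032]
orientation: [179.9, -0.0, -111.7]
force: [-4.4, -4.4, -2.3]
opening: 0.0439
13.525 [ 0.00168745 -0.12923104] [ 1.79933258e+02 -3.90264894e-02 -1.11697668e+02] [-4.36229752 -4.43014572 -2.30571197] [-2.4430896  -5.71726718] [-1.4349002   1.48855569 -0.05762859]
```

```bash
python3 -m inch '[{"ax":0,"ay":0,"az":0,"dx":-1,"dy":0.3,"dz":0,"fingers":38}]'
python3 -m inch '[{"ax":0,"ay":0,"az":0,"dx":-1,"dy":0,"dz":0,"fingers":38}]'
python3 -m inch '[{"ax":0,"ay":0,"az":0,"dx":-1,"dy":0,"dz":0,"fingers":38}]'
python3 - <<'E'
from h import *
o=get_obs();print(o["clock"],Pf(o["tool_pos"]),o["orientation"],o["force"],Pf(P0+o["force"][:2]),o["moment"])
E
```

```text
clock: 13.65
tool_pos: [0.4984, -0.1365, 0.0321]
orientation: [180.0, -0.0, -111.7]
force: [-3.2, -3.7, -1.5]
opening: 0.0439
clock: 13.78
tool_pos: [0.4988, -0.1356, 0.0321]
orientation: [180.0, -0.0, -111.7]
force: [-3.3, -3.2, -1.5]
opening: 0.0436
clock: 13.9
tool_pos: [0.4992, -0.1346, 0.0321]
orientation: [180.0, -0.0, -111.7]
force: [-4.5, -6.8, -1.8]
opening: 0.0437
13.9 [ 0.00164699 -0.12599663] [ 1.79960103e+02 -2.37972830e-02 -1.11677801e+02] [-4.54102902 -6.75422943 -1.82664115] [-1.76071636 -7.94609575] [-2.28675531  1.79610826  0.13535754]
```

```bash
python3 -m inch '[{"ax":0,"ay":0,"az":0,"dx":-0.5,"dy":0,"dz":0,"fingers":38}]'
python3 -m inch '[{"ax":0,"ay":0,"az":0,"dx":-0.5,"dy":0,"dz":0,"fingers":38}]'
python3 - <<'E'
from h import *
o=get_obs();print(o["clock"],Pf(o["tool_pos"]),o["orientation"],o["force"],Pf(P0+o["force"][:2]),o["moment"])
E
```

```text
clock: 14.02
tool_pos: [0.4991, -0.1345, 0.0321]
orientation: [179.9, -0.1, -111.7]
force: [-4.1, -7.3, -1.2]
opening: 0.0435
clock: 14.15
tool_pos: [0.499, -0.1344, 0.0321]
orientation: [179.9, -0.1, -111.7]
force: [-5.8, -9.7, -1.8]
opening: 0.0438
14.15 [ 0.00132971 -0.12588132] [ 1.79914317e+02 -8.93625130e-02 -1.11682838e+02] [-5.80941577 -9.72431466 -1.78157734] [ -1.85681324 -11.17424949] [-3.66098152  1.81653857 -0.07148755]
```

```bash
python3 -m inch '[{"ax":0,"ay":0,"az":0,"dx":-0.7,"dy":0,"dz":0,"fingers":38}]'
python3 -m inch '[{"ax":0,"ay":0,"az":0,"dx":-0.7,"dy":0,"dz":0,"fingers":38},{"ax":0,"ay":0,"az":0,"dx":-0.7,"dy":0,"dz":0,"fingers":38}]'
python3 - <<'E'
from h import *
S=snapshot("side");cv2.imwrite("pics/side6.png",cv2.resize(S["image"][165:375,200:360,::-1],None,fx=2.8,fy=2.8))
T=snapshot("top");cv2.imwrite("pics/top6.png",cv2.resize(T["image"][140:290,190:440,::-1],None,fx=3.2,fy=3.2))
o=get_obs();print(o["clock"],Pf(o["tool_pos"]),o["orientation"],o["force"],Pf(P0+o["force"][:2]),o["moment"])
E
```

```text
clock: 14.28
tool_pos: [0.4987, -0.1341, 0.0321]
orientation: [179.9, -0.1, -111.7]
force: [-6.6, -14.0, -0.3]
opening: 0.0437
clock: 14.52
tool_pos: [0.4985, -0.134, 0.032]
orientation: [179.8, -0.2, -111.7]
force: [-6.2, -14.7, -0.4]
opening: 0.0436
14.625 [ 0.00074221 -0.12573748] [ 1.79843600e+02 -1.65013142e-01 -1.11734218e+02] [ -6.76420008 -14.82911446   0.26321328] [ -0.88136718 -16.27514148] [-5.2306137   2.18804779 -0.32203374]
```

View pics/side6.png

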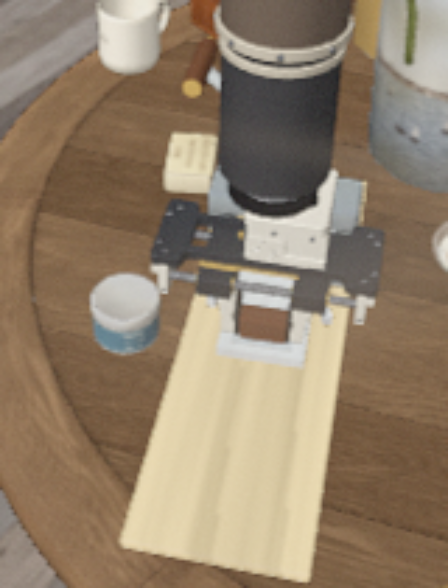

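View pics/top6.png

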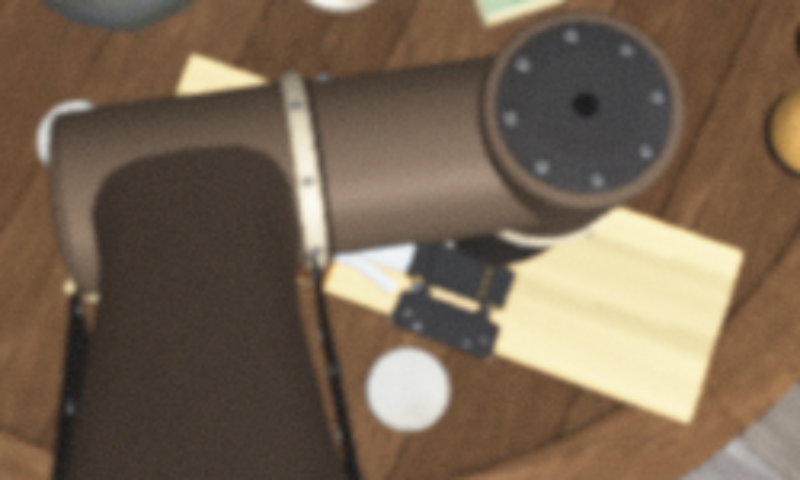

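It stopped firmly at 16 N with no advance, so it's on the gauge. A gentle pull test will show whether the catch holds.

```bash
python3 -m inch '[{"ax":0,"ay":0,"az":0,"dx":1.5,"dy":0,"dz":0,"fingers":38},{"ax":0,"ay":0,"az":0,"dx":3,"dy":0,"dz":0,"fingers":38}]'
python3 -m inch '[{"ax":0,"ay":0,"az":0,"dx":1,"dy":0,"dz":0,"fingers":38},{"ax":0,"ay":0,"az":0,"dx":1,"dy":0,"dz":0,"fingers":38}]'
python3 - <<'E'
from h import *
o=get_obs();print(o["clock"],Pf(o["tool_pos"]),o["orientation"],o["force"],Pf(P0+o["force"][:2]),o["moment"])
E
```

```text
clock: 14.88
tool_pos: [0.4993, -0.1349, 0.0321]
orientation: [180.0, 0.0, -111.7]
force: [-2.2, 4.3, -3.9]
opening: 0.0441
clock: 15.12
tool_pos: [0.4994, -0.1352, 0.0321]
orientation: [-180.0, 0.1, -111.6]
force: [-2.3, 4.0, -2.4]
opening: 0.0437
15.125 [ 0.00201308 -0.12648587] [-1.79986567e+02  5.11538271e-02 -1.11631352e+02] [-2.32537856  4.01227689 -2.41568786] [-3.63005152  2.88591013] [1.60605245 1.04739709 0.27644628]
```

```bash
python3 -m inch '[{"ax":0,"ay":0,"az":0,"dx":1,"dy":0,"dz":0,"fingers":38},{"ax":0,"ay":0,"az":0,"dx":1,"dy":0,"dz":0,"fingers":38}]'
python3 -m inch '[{"ax":0,"ay":0,"az":0,"dx":1,"dy":0,"dz":0,"fingers":38},{"ax":0,"ay":0,"az":0,"dx":1,"dy":0,"dz":0,"fingers":38}]'
python3 - <<'E'
from h import *
o=get_obs();print(o["clock"],Pf(o["tool_pos"]),o["orientation"],o["force"],Pf(P0+o["force"][:2]),o["moment"])
E
```

```text
clock: 15.38
tool_pos: [0.4994, -0.1353, 0.0321]
orientation: [-180.0, 0.1, -111.6]
force: [-1.6, 9.0, -4.1]
opening: 0.044
clock: 15.62
tool_pos: [0.4994, -0.1356, 0.0321]
orientation: [-179.9, 0.2, -111.6]
force: [-1.6, 14.2, -4.2]
opening: 0.0436
15.625 [ 0.00216584 -0.12682788] [-1.79944318e+02  1.65019327e-01 -1.11624923e+02] [-1.58750809 14.19067732 -4.20402238] [-6.66031672 12.63074368] [5.40955433 0.74076295 0.33618213]
```

The catch holds: 12.6 N backward pull with under 0.5 mm movement. I'll relax the bias, open, and lift.

```bash
python3 -m inch '[{"ax":0,"ay":0,"az":0,"dx":-2,"dy":0.5,"dz":0,"fingers":38},{"ax":0,"ay":0,"az":0,"dx":-2.5,"dy":0.5,"dz":0,"fingers":38}]'
python3 -m inch '[{"ax":0,"ay":0,"az":0,"dx":0,"dy":0,"dz":0,"fingers":75},{"ax":0,"ay":0,"az":0,"dx":0,"dy":0,"dz":0,"fingers":75},{"ax":0,"ay":0,"az":0,"dx":0,"dy":0,"dz":0,"fingers":75},{"ax":0,"ay":0,"az":0,"dx":0,"dy":0,"dz":-40,"fingers":75},{"ax":0,"ay":0,"az":0,"dx":0,"dy":0,"dz":-100,"fingers":75},{"ax":0,"ay":0,"az":0,"dx":0,"dy":0,"dz":-160,"fingers":40},{"ax":0,"ay":0,"az":0,"dx":0,"dy":0,"dz":-220,"fingers":20},{"ax":0,"ay":0,"az":0,"dx":0,"dy":0,"dz":-270,"fingers":0}]'
python3 - <<'E'
from h import *
for n in ("wrist","side","top"):
    S=snapshot(n);cv2.imwrite(f"pics/{n}7.png",S["image"][:,:,::-1])
rows([(W(-.086,0,.30),-111.4),(W(-.088,0,.25),-111.4)],0)
E
```

```text
clock: 15.88
tool_pos: [0.4992, -0.1349, 0.0323]
orientation: [-180.0, 0.0, -111.6]
force: [-2.2, 1.7, -3.0]
opening: 0.0438
clock: 16.88
tool_pos: [0.4989, -0.1357, 0.3053]
orientation: [-179.8, 0.1, -111.7]
force: [1.1, 0.5, -0.6]
opening: 0.0504
at [ 0.5001 -0.1356  0.3055] [-1.7965e+02  1.5000e-01 -1.1167e+02] t 17.025
{'ax': np.float64(-0.3), 'ay': np.float64(0.1), 'az': np.float64(-0.3)} {'dx': np.float64(-126.2), 'dy': np.float64(89.4), 'dz': np.float64(5.2)}
{'ax': np.float64(-0.3), 'ay': np.float64(0.1), 'az': np.float64(-0.3)} {'dx': np.float64(-126.1), 'dy': np.float64(91.7), 'dz': np.float64(55.2)}
```

View pics/wrist7.png

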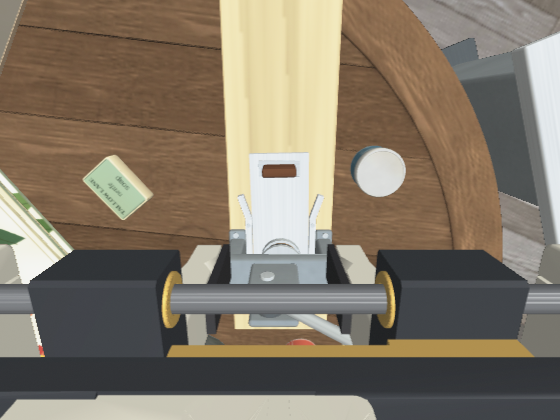

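View pics/side7.png

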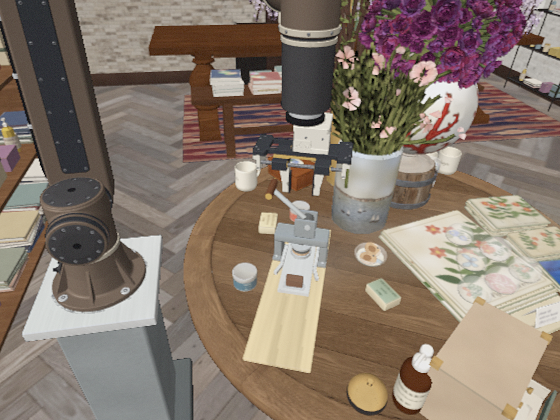

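The slide is under the gantry, with the grip at (279,170) in the wrist view and (293,280) in the side view. The tins and soap haven't moved. Checking the catch in the top view.

Run:
```python
from h import *
a=cv2.imread("pics/top7.png")[140:290,190:440];cv2.imwrite("pics/top7z.png",cv2.resize(a,None,fx=3.2,fy=3.2,interpolation=cv2.INTER_CUBIC))
```

```text
(no output)
```

View pics/top7z.png

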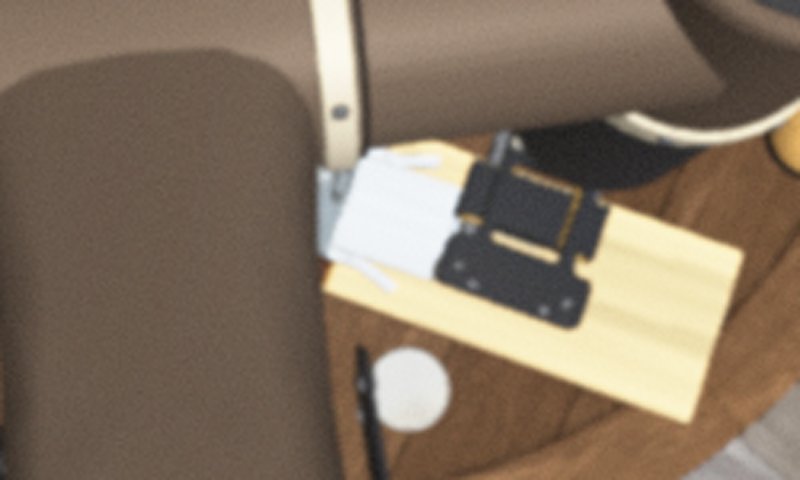

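The forearm hides the gauge, but the pull test is strong evidence. Moving above the lever bar now.

```bash
python3 -m inch '[{"ax":0,"ay":0,"az":0,"dx":-20,"dy":30,"dz":0,"fingers":0},{"ax":0,"ay":0,"az":0,"dx":-55,"dy":60,"dz":0,"fingers":0},{"ax":0,"ay":0,"az":0,"dx":-95,"dy":85,"dz":0,"fingers":0},{"ax":0,"ay":0,"az":0,"dx":-126,"dy":90,"dz":0,"fingers":0},{"ax":0,"ay":0,"az":0,"dx":-126,"dy":90,"dz":20,"fingers":0},{"ax":0,"ay":0,"az":0,"dx":-126,"dy":90,"dz":35,"fingers":0},{"ax":0,"ay":0,"az":0,"dx":-126,"dy":90,"dz":45,"fingers":0}]'
python3 - <<'E'
from h import *
for n in ("wrist","side"):
    S=snapshot(n);cv2.imwrite(f"pics/{n}8.png",S["image"][:,:,::-1] if n=="wrist" else cv2.resize(S["image"][80:300,180:380,::-1],None,fx=2.7,fy=2.7))
o=get_obs();print(o["clock"],o["tool_pos"],Pf(o["tool_pos"]),o["orientation"],o["force"],o["opening"])
E
```

```text
clock: 17.9
tool_pos: [0.461, 0.0144, 0.2557]
orientation: [179.9, -0.1, -111.7]
force: [0.3, -0.7, 0.7]
opening: 0.0006
18.0 [0.4609059  0.0142734  0.25584621] [-0.08838692 -0.00140254] [ 1.79897085e+02 -9.47368681e-02 -1.11708433e+02] [ 0.40492969 -0.12420617  0.93124925] 0.0005157893554368095
```

View pics/wrist8.png

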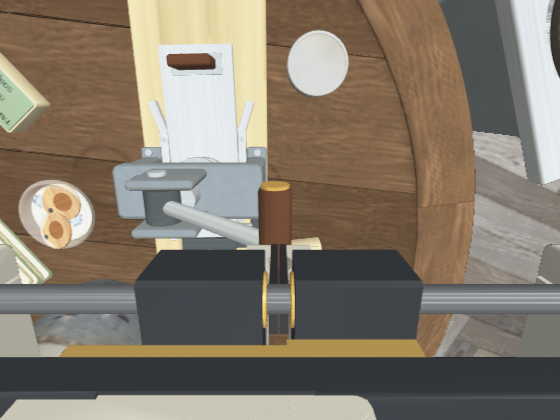

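View pics/side8.png

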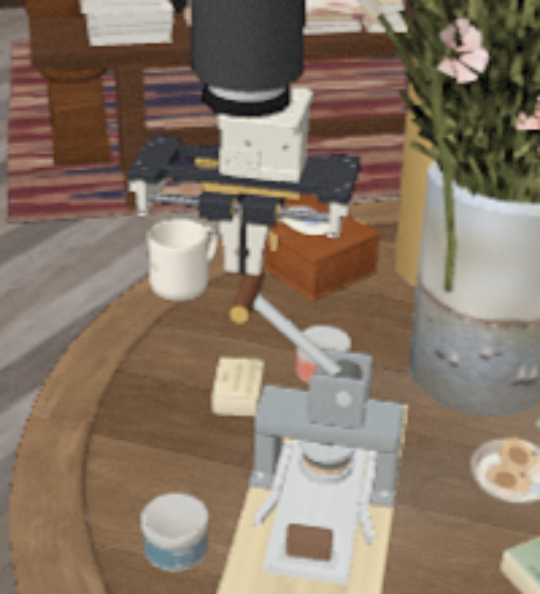

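Closed fingertips are centred over the bar (wrist view ~(278,215), side view bar end (240,313)). Pressing down along the arc.

```bash
python3 -m inch '[{"ax":0,"ay":0,"az":0,"dx":0,"dy":0,"dz":12,"fingers":0},{"ax":0,"ay":0,"az":0,"dx":0,"dy":2,"dz":20,"fingers":0},{"ax":0,"ay":0,"az":0,"dx":0,"dy":8,"dz":28,"fingers":0}]'
python3 -m inch '[{"ax":0,"ay":0,"az":0,"dx":0,"dy":3,"dz":6,"fingers":0},{"ax":0,"ay":0,"az":0,"dx":0,"dy":7,"dz":12,"fingers":0},{"ax":0,"ay":0,"az":0,"dx":0,"dy":10,"dz":18,"fingers":0}]'
python3 - <<'E'
from h import *
S=snapshot("side");cv2.imwrite("pics/side9.png",cv2.resize(S["image"][80:300,180:380,::-1],None,fx=2.7,fy=2.7))
o=get_obs();print(o["clock"],o["tool_pos"],Pf(o["tool_pos"]),o["orientation"],o["force"],o["opening"])
E
```

```text
clock: 18.38
tool_pos: [0.454, 0.0178, 0.2298]
orientation: [-180.0, -0.0, -111.7]
force: [-6.7, 1.8, 13.4]
opening: 0.0005
clock: 18.75
tool_pos: [0.4424, 0.0222, 0.2118]
orientation: [179.8, 0.0, -111.7]
force: [-20.0, 11.0, 21.3]
opening: 0.0003
18.8 [0.44185594 0.0223405  0.21104729] [-0.10906719 -0.00084972] [ 1.79752692e+02  2.30974770e-02 -1.11688605e+02] [-17.34796373   9.88940352  17.79195456] 0.00018121223108968313
```

View pics/side9.png

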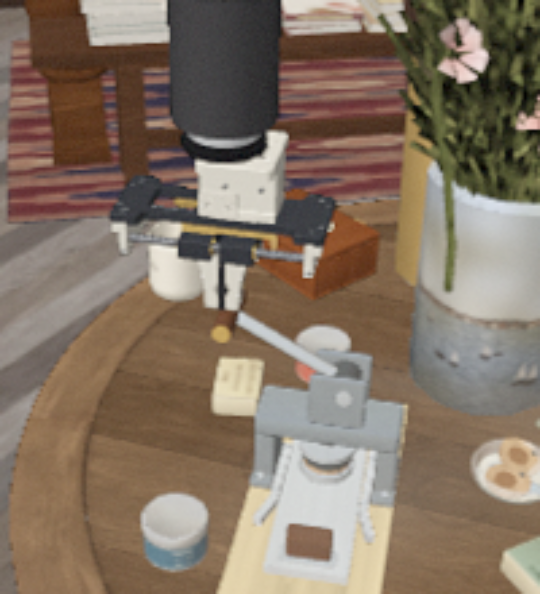

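The force shows the tip leading the bar: the bar is on its +x edge. I'll ease up, recentre, and check.

```bash
python3 -m inch '[{"ax":0,"ay":0,"az":0,"dx":0,"dy":-1,"dz":-10,"fingers":0},{"ax":0,"ay":0,"az":0,"dx":0,"dy":-6,"dz":-16,"fingers":0},{"ax":0,"ay":0,"az":0,"dx":0,"dy":-13,"dz":-16,"fingers":0},{"ax":0,"ay":0,"az":0,"dx":0,"dy":-13,"dz":-8,"fingers":0},{"ax":0,"ay":0,"az":0,"dx":0,"dy":-11,"dz":-3,"fingers":0}]'
python3 - <<'E'
from h import *
o=get_obs();print(o["clock"],o["tool_pos"],Pf(o["tool_pos"]),Pf(P0+o["force"][:2]),o["force"][2])
S=snapshot("side");cv2.imwrite("pics/side10.png",cv2.resize(S["image"][80:300,180:380,::-1],None,fx=2.7,fy=2.7))
E
```

```text
clock: 19.42
tool_pos: [0.4533, 0.0182, 0.2154]
orientation: [179.9, 0.1, -111.6]
force: [-9.3, 4.7, 16.2]
opening: 0.0007
19.425 [0.45334292 0.01823158 0.21542181] [-0.09687304 -0.00047977] [-10.34992385   0.95280699] 16.165593740335698
```

View pics/side10.png

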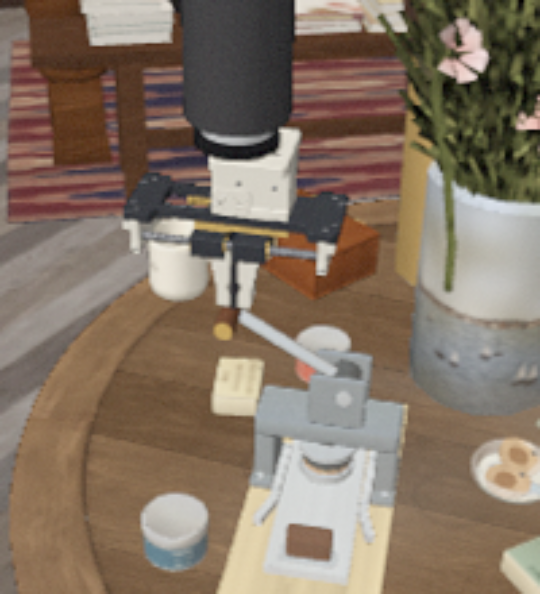

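```bash
python3 -m inch '[{"ax":0,"ay":0,"az":0,"dx":0,"dy":5,"dz":8,"fingers":0},{"ax":0,"ay":0,"az":0,"dx":0,"dy":9,"dz":16,"fingers":0},{"ax":0,"ay":0,"az":0,"dx":0,"dy":12,"dz":24,"fingers":0},{"ax":0,"ay":0,"az":0,"dx":0,"dy":14,"dz":32,"fingers":0}]'
python3 - <<'E'
from h import *
o=get_obs();print(o["clock"],o["tool_pos"],Pf(o["tool_pos"]),Pf(P0+o["force"][:2]),o["force"][2])
E
```

```text
clock: 19.98
tool_pos: [0.4419, 0.023, 0.183]
orientation: [-180.0, 0.1, -111.6]
force: [-6.1, 2.5, 12.5]
opening: 0.0004
19.975 [0.44190253 0.02298215 0.18299402] [-0.10925815 -0.00023537] [-6.5560366   0.13796329] 12.544639032792086
```

```bash
python3 -m inch '[{"ax":0,"ay":0,"az":0,"dx":0,"dy":3,"dz":8,"fingers":0},{"ax":0,"ay":0,"az":0,"dx":0,"dy":5,"dz":16,"fingers":0},{"ax":0,"ay":0,"az":0,"dx":0,"dy":6.5,"dz":24,"fingers":0},{"ax":0,"ay":0,"az":0,"dx":0,"dy":7,"dz":32,"fingers":0},{"ax":0,"ay":0,"az":0,"dx":0,"dy":7.5,"dz":39,"fingers":0},{"ax":0,"ay":0,"az":0,"dx":0,"dy":7.5,"dz":43,"fingers":0}]'
python3 - <<'E'
from h import *
o=get_obs();print(o["clock"],o["tool_pos"],Pf(o["tool_pos"]),Pf(P0+o["force"][:2]),o["force"][2])
E
```

```text
clock: 20.72
tool_pos: [0.4348, 0.0258, 0.1397]
orientation: [180.0, 0.0, -111.7]
force: [-6.6, 4.9, 12.6]
opening: 0.0006
20.725 [0.43477206 0.02576646 0.13966601] [-0.11691294 -0.00024744] [-7.91317291  2.16642282] 12.57897786668337
```

```bash
python3 -m inch '[{"ax":0,"ay":0,"az":0,"dx":0,"dy":0,"dz":2,"fingers":0},{"ax":0,"ay":0,"az":0,"dx":0,"dy":0,"dz":4,"fingers":0}]'
python3 -m inch '[{"ax":0,"ay":0,"az":0,"dx":0,"dy":0,"dz":1.5,"fingers":0},{"ax":0,"ay":0,"az":0,"dx":0,"dy":0,"dz":1.5,"fingers":0}]'
python3 - <<'E'
from h import *
o=get_obs();print(o["clock"],o["tool_pos"],Pf(o["tool_pos"]),Pf(P0+o["force"][:2]),o["force"][2])
S=snapshot("side");cv2.imwrite("pics/side11.png",cv2.resize(S["image"][80:300,180:380,::-1],None,fx=2.7,fy=2.7))
E
```

```text
clock: 20.98
tool_pos: [0.4349, 0.0258, 0.1365]
orientation: [180.0, 0.0, -111.6]
force: [-15.4, 6.0, 30.6]
opening: 0.0005
clock: 21.22
tool_pos: [0.435, 0.0258, 0.1363]
orientation: [-180.0, 0.0, -111.6]
force: [-16.8, 4.5, 34.3]
opening: 0.0001
21.225 [0.43496039 0.02577233 0.13626608] [-0.11673976 -0.0001732 ] [-17.25568297  -1.96266798] 34.25431215058144
```

View pics/side11.png

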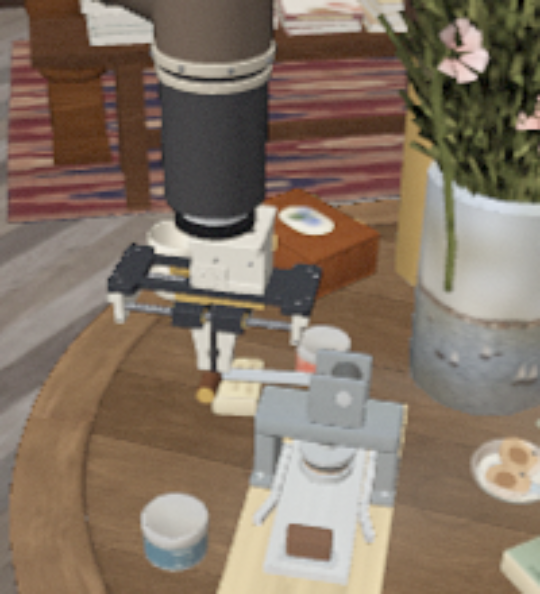

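The lever is on its stop: the bar is level and 34 N gives no more travel. Bringing it back up along the arc.

```bash
python3 -m inch '[{"ax":0,"ay":0,"az":0,"dx":0,"dy":0,"dz":-10,"fingers":0},{"ax":0,"ay":0,"az":0,"dx":0,"dy":-1,"dz":-22,"fingers":0},{"ax":0,"ay":0,"az":0,"dx":0,"dy":-3,"dz":-34,"fingers":0},{"ax":0,"ay":0,"az":0,"dx":0,"dy":-6,"dz":-46,"fingers":0},{"ax":0,"ay":0,"az":0,"dx":0,"dy":-10,"dz":-58,"fingers":0},{"ax":0,"ay":0,"az":0,"dx":0,"dy":-15,"dz":-70,"fingers":0},{"ax":0,"ay":0,"az":0,"dx":0,"dy":-20,"dz":-82,"fingers":0},{"ax":0,"ay":0,"az":0,"dx":0,"dy":-26,"dz":-94,"fingers":0}]'
python3 -m inch '[{"ax":0,"ay":0,"az":0,"dx":0,"dy":-4,"dz":-12,"fingers":0},{"ax":0,"ay":0,"az":0,"dx":0,"dy":-4,"dz":-30,"fingers":0},{"ax":0,"ay":0,"az":0,"dx":0,"dy":-4,"dz":-60,"fingers":0},{"ax":0,"ay":0,"az":0,"dx":0,"dy":-4,"dz":-90,"fingers":0}]'
python3 - <<'E'
from h import *
rows([((.46,-.2,.33),-111.6),((.44,-.35,.33),-111.6),((.45,.35,.33),-111.6)],0)
for n in ("side","top"):
    S=snapshot(n);cv2.imwrite(f"pics/{n}12.png",cv2.resize(S["image"][80:300,180:380,::-1],None,fx=2.7,fy=2.7))
E
```

```text
clock: 22.28
tool_pos: [0.4602, 0.0158, 0.2288]
orientation: [-179.9, 0.1, -111.6]
force: [2.9, -1.3, 2.8]
opening: 0.0006
clock: 22.78
tool_pos: [0.4617, 0.0143, 0.3177]
orientation: [179.8, -0.1, -111.7]
force: [-0.1, 0.3, -0.9]
opening: 0.0003
at [0.4617 0.0143 0.3177] [ 1.7982e+02 -9.0000e-02 -1.1168e+02] t 22.775
{'ax': np.float64(0.2), 'ay': np.float64(-0.1), 'az': np.float64(-0.1)} {'dx': np.float64(199.8), 'dy': np.float64(-77.5), 'dz': np.float64(-12.3)}
{'ax': np.float64(0.2), 'ay': np.float64(-0.1), 'az': np.float64(-0.1)} {'dx': np.float64(346.6), 'dy': np.float64(-114.3), 'dz': np.float64(-12.2)}
{'ax': np.float64(0.2), 'ay': np.float64(-0.1), 'az': np.float64(-0.1)} {'dx': np.float64(-307.6), 'dy': np.float64(135.0), 'dz': np.float64(-12.3)}
```

View pics/side12.png

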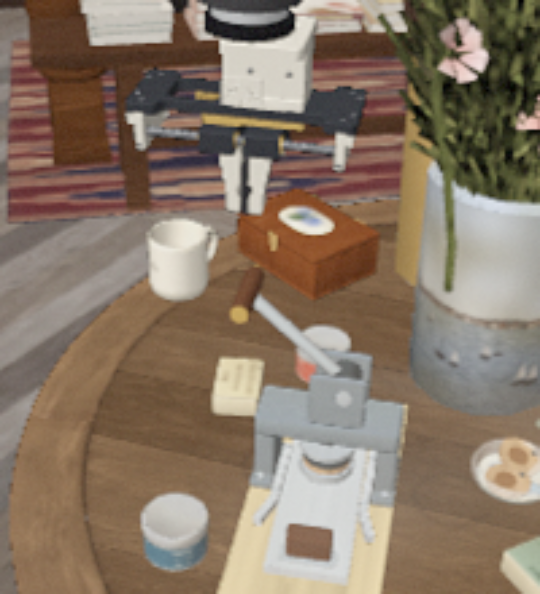

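The lever is back up and the bystanders are in place. I'll move aside to check the catch in a clear top view before handing in.

```bash
python3 -m inch '[{"ax":0,"ay":0,"az":0,"dx":45,"dy":-15,"dz":-10,"fingers":0},{"ax":0,"ay":0,"az":0,"dx":95,"dy":-32,"dz":-12,"fingers":0},{"ax":0,"ay":0,"az":0,"dx":145,"dy":-50,"dz":-12,"fingers":0},{"ax":0,"ay":0,"az":0,"dx":195,"dy":-66,"dz":-12,"fingers":0},{"ax":0,"ay":0,"az":0,"dx":245,"dy":-82,"dz":-12,"fingers":0},{"ax":0,"ay":0,"az":0,"dx":295,"dy":-98,"dz":-12,"fingers":0},{"ax":0,"ay":0,"az":0,"dx":345,"dy":-112,"dz":-12,"fingers":0},{"ax":0,"ay":0,"az":0,"dx":390,"dy":-120,"dz":-12,"fingers":0}]'
python3 - <<'E'
from h import *
T=snapshot("top");a=T["image"][140:230,225:330,::-1];cv2.imwrite("pics/gauge2.png",cv2.resize(a,None,fx=6,fy=6,interpolation=cv2.INTER_CUBIC))
for t in ("tin_red","tin_blue","soap_cream"):
    r=landmark_of(t,"top");print(t,[onz(T,x["position"],0).round(3) for x in r[:1]])
S=snapshot("side")
for t,z in (("slide_grip",.04),("lever_grip",.227)):
    r=landmark_of(t,"side");print(t,[Pf(onz(S,x["position"],z)).round(4) for x in r[:1]])
E
```

```text
clock: 23.88
tool_pos: [0.4296, -0.3935, 0.328]
orientation: [179.8, 0.1, -111.7]
force: [1.0, 0.8, 0.8]
opening: 0.0002
tin_red [array([0.597, 0.179, 0.   ])]
tin_blue [array([ 0.379, -0.084,  0.   ])]
soap_cream [array([0.478, 0.147, 0.   ])]
slide_grip [array([ 0.0047, -0.1108])]
lever_grip [array([-0.077 , -0.0077])]
```

View pics/gauge2.png

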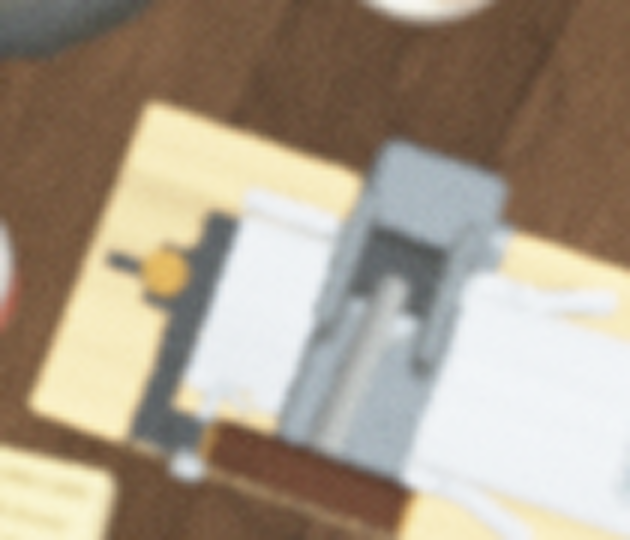

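The slide sits flush on the dark gauge, with its edge running about (240,225) to (190,385). The catch knob at (188,465) is in the same place as at the start, so the bolt is fully out. Handing in.

```bash
python3 -c "
from plant import *
print(close_job())"
```

```text
the job is handed in; nothing more can be done
None
```

The tag is stamped and I handed the job in at about 24 s of the 51 s; no verdict was given.

**What I did:**
- I gripped the slide's wooden grip, squared it to the press and fed it through the lead-ins. The pushing force stayed within about 11 N until it seated.
- At the gauge I pressed to about 16 N and the slide went no further. The last wrist reading of a 12.6 N backward pull moved it about 0.3 mm, so the catch was holding.
- I released the slide and pushed the lever down from above with closed fingers until it hit its stop. The highest reading there was about 34 N upward. I then followed it back up and moved clear.

**Last checks:**
- **Slide and catch:** the clear top view shows the slide flush on the gauge. The catch knob is where it was at the start, so the bolt looks fully out.
- **Lever:** it is back up in the side view.
- **Bystanders:** the tins and soap measured within about 7 mm of their first positions, in line with the network's scatter. They look unmoved.
- **Contact:** the tool reads about 1 N in free air.

**What disagreed:**
- The network's side-view estimate put the slide grip at y -0.111 m, while the arm's own position at release gave about -0.126 m. Both are past the -0.142 m needed, and I trust the arm's figure.
- My first lever push ran ahead of the bar and gave up to about 30 N of combined force. I eased off and recentred before going on.

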